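# Pack the oven cleaning tablets down the loading tube

### The arm

A 6-joint arm with a two-finger parallel gripper is mounted at the origin on a cart in front of the work surface, level with it; the furniture and walls round the work are solid. World frame = base frame: x ahead of the robot, y to its left, z up, the work surface at z = 0. Lengths are in m, angles in degrees, forces in N, time in s.
With the tool pointing down it reaches from about 0.35 to 0.975 m from the base axis. Payload 4.9 kg.
Tool frame: the origin (TCP) lies where the fingers leave the gripper's body, on its centre line; the fingertips stand 73 mm ahead of it and the grasp point (between the pads) lies 54 mm ahead of it (ctrl.pinch_z is the z of the grasp point in the tool frame, in m); z points along the fingers, y is the line along which they close (so a half turn about z gives the same grasp; the last joint's range is limited). The gripper opens to 85 mm and grips with 20 to 120 N. Pads are 22 mm wide; open, the fingers measure 114 mm over their backs; the gripper's body (76 mm by 85 mm) begins 54 mm behind the grasp point. The pads swing forward as they close: fully open they stand 13 mm farther back than shut.
Start: joints at [67.151, 3.019, 92.412, -0, 84.569, -6.818], TCP at [0.173, 0.601, 0.304] pointing down, gripper open.
Joint ranges: [-172.51, 172.51], [-57.92, 126.97], [3.15, 148.05], [-58.71, 238.71], [5.1, 150.11], [-179.66, 179.66]. Speed limits (degrees/s): [147.25, 147.25, 180, 180, 180, 180].

### API

Orientations are given as [roll, pitch, yaw] about the fixed x, y, z axes, in that order (R = Rz(yaw) Ry(pitch) Rx(roll)).
In Python, from cell import sensors, eyes, job, ctrl gives the robot as it stands.
- The arm moves only by the shell command python3 -m handwheel 'ROWS' [OPENING] [FORCE]. ROWS is JSON, a list of rows, each a list of 4 numbers: the shift along the tool's x, y, z in cm, then the turn about the tool's z in degrees. In form: [[x, y, z, turn], ...]. A call has exactly 8 rows; each row is the pose to reach, as a shift and turn from the pose commanded when the call began, along the tool's axes at that moment; what a row does not reach only later rows make up. A row lasts 1/8 s, in which the tool goes at most 62.5 mm and 10.7 degrees, less where a joint would pass 70% of its speed; a pose out of reach is approached as far as the arm can. A call with a gripper value outside its range is refused whole. OPENING is the opening, from 0 (shut) to 1 (fully open), set as the call begins (- or left out, the last holds). The fingers move at their own pace and stop on an object; FORCE is the grip in N (left out, the last holds). Time passes only in rows, so rows that repeat a pose let the fingers close, or fill a call up. It gives the time, the measured TCP pose, the force, the opening and the grip force at its end, in the units of the state.
- sensors.state(): the state, without advancing time (a new reading comes with each control period).
- eyes.grab_frame(name): name is "scene" or "top" or "wrist"; returns the picture (480x640x3 uint8, red, green, blue); there is no depth.
- eyes.calibration(name): a dict with "intrinsics" (3x3 intrinsics, pixels), "distortion" ([k1, k2, p1, p2, k3] as OpenCV has them; the pictures are not rectified), "eye" and "rotation" of the camera in the world; the wrist camera has in their place "T_tool_cam" (4x4, takes a point from camera to tool coordinates, whose origin is the TCP and whose axes are the flange's). Camera axes: x right, y down, z forward; pixel columns grow to the right and rows downward; lengths in m; the calibration is good to about 2 mm. A picture is of the moment at which its call begins: read the wrist's pose just before it. calibration takes no time and is no camera call.
- job.close_job(): hands the job in; it is judged then, once.
The state is a dict: "clock": time; "q": joint angles; "qvel": joint speeds; "joint_torque": joint torques, N m; "position": TCP position; "eef_rot": TCP orientation; "contact_force": force on the tool from outside, world axes, zero at the start; "wrist_torque": the same for the moment, N m; "opening": finger opening in m; "grasp_force": force on a finger pad.
Only numpy, scipy, OpenCV 4.12 (cv2) and the standard library are available. Lean on these libraries where they do the work, as an engineer would, in place of code of your own. Each camera call takes 0.05 s, during which the arm holds its last target. There are 200 camera calls.

### The job

Drop the loose cleaning tablet into the clear loading tube, on top of the one that is stuck part-way down. Then take the orange push rod and pack both tablets down until they sit hard on the stop at the bottom: keep a steady push of about 15 N on them there for at least half a second, and never more than 30 N, or they crack. Stand the rod back upright in its black holder and leave everything else on the table alone.

Things in the scene. Friction and masses are not known exactly. Their poses are not given: they have to be found in the camera images.
- tablet_new_center (a point): Centre of the loose cleaning tablet: a hard white upright cylinder with a blue middle band, diameter 30 mm, height 26 mm, 30 g, standing on the table (centre 13 mm above it). z is its axis.
- tablet_stuck_center (a point): Centre of the same kind of tablet (30 mm diameter, 26 mm high) that is stuck part-way down the tube, on the tube's axis, held by three sprung grey strips in the wall. It slides under a push of roughly 3 to 8 N (more once it meets the stop) and stays where it is left.
- tube_mouth (a point): Centre of the rim of the clear upright tube, the top of its stand, 142 mm above the table. The rim is a funnel, 45 mm inside at the top, narrowing in 10 mm to the 33 mm bore; outside 54 mm at the rim, 42 mm below. z is the bore axis, up.
- tube_stand: The tube's stand, fixed to the table: round steel foot 92 mm across; origin under its centre. A firm rubber-cushioned stop (gives 1 mm per 8 N, 5 mm at most) ends the bore; its height is set differently each time, 16 to 46 mm above the table, and is not reported: it must be felt. Both tablets stacked (52 mm) on it end well below the rim.
- rod_grip (a point): Centre of the grip of the push rod: an orange square bar 22 x 22 mm, 50 mm tall (x and y are normal to its flat faces, z up along the rod), above an orange round collar 40 mm across and 6 mm thick whose top is 25 mm below this point. Fingertips may rest on the collar while pushing. The rod weighs 140 g.
- rod_tip (a point): Centre of the flat lower end of the push rod, 131 mm below the grip centre. The aluminium shaft is 22 mm in diameter and 100 mm long from here to the collar. It stands in its holder at the start.
- holder_seat (a point): Centre of the flat floor inside the black rod holder (fixed to the table), 8 mm above the table. The holder's bore is 26 mm in diameter and 50 mm deep, widening to 36 mm at the rim, which is 58 mm above the table. The rod belongs here with its lower end on this floor.
- brush: Pastry brush with wooden handle, 42x199x14 mm, lying on the table; origin at the centre of its underside. Bystander.
- star_cutter: Tin star cookie cutter, 62x60x23 mm; origin at the centre of its underside. Bystander.
- tape: Roll of white ribbon tape, 58 mm across, 18 mm high; origin at the centre of its underside. Bystander.
- cap: Small clear plastic cap, 27 mm across, 16 mm high; origin at the centre of its underside. Bystander.
Not all that is in view belongs to the job. What is shaped like the part that bears tablet_new_center but green or purple is not meant.

How it is judged (in metres and radians):
On the way, in this order (a step that is already met when the one before it is completed fails the run):
1. the loose tablet is released inside the tube, on top of the stuck one (horizontal distance between tablet_new_center and tube_mouth below 0.004 m and z of tablet_new_center in the frame of tube_mouth below -0.014 m and contact force between the fingers and tablet_new below 0.1 N), for 0.2 s.
2. the rod presses the new tablet, it presses the other, and that one the stop: more than 10 N from the rod, more than 6 N on the stop, for half a second (contact force between push_rod and tablet_new above 10 N and contact force between tablet_stuck and stop above 6 N and contact force between tablet_new and tablet_stuck above 5 N), for 0.5 s.
At the end, for the whole second after the job is handed in: Both tablets upright (9 deg) on the tube axis (4 mm), touching (centres under 28.5 mm apart), lower centre 80 mm and upper 54 mm or more below the rim; the rod at rest in its holder, lower end within 7 mm of the seat centre, upright within 7 deg (horizontal distance between each of tablet_new_center, tablet_stuck_center and tube_mouth below 0.004 m and distance between tablet_new_center and tablet_stuck_center below 0.0285 m and z of tablet_stuck_center in the frame of tube_mouth below -0.08 m and z of tablet_new_center in the frame of tube_mouth below -0.054 m and angle between each of tablet_new_center, tablet_stuck_center's own z axis and vertical below 0.15 rad and distance between rod_tip and holder_seat below 0.007 m and angle between rod_grip's own z axis and vertical below 0.12 rad and linear speed of push_rod below 0.02 m/s).
It fails at once if a tablet is pressed by the rod with more than 30 N (contact force between push_rod and tablet_new above 30 N or contact force between push_rod and tablet_stuck above 30 N).
It fails at once if a bystander is moved by more than 15 mm (distance of any of brush, star_cutter, tape, cap from where it was at the start of the episode above 0.015 m).
It also fails if it takes over 72 s, if anything falls off the work surface, if the arm or the gripper's body presses on something with over 40 N, if the wrist force passes 120 N, or if a joint passes its speed limit or range.

## Working session

There is one attempt and no reset: what is moved stays moved. The work goes in short steps, Python scripts to look and compute and a shell command to move; the robot and the scene stay as the last step left them, time stands still between calls to the robot, and variables do not carry over. Pictures are saved under pics/ and viewed, at most 12 in all, crops included, and the job is handed in when it is done.

```bash
ls; mkdir -p pics; python3 - <<'E'
from cell import sensors, eyes, job, ctrl
import cv2, numpy as np
print(sensors.state(), ctrl.pinch_z)
for n in ("scene","top"):
    cv2.imwrite(f"pics/{n}0.png", eyes.grab_frame(n)[:,:,::-1])
for n in ("scene","top","wrist"): print(n, eyes.calibration(n))
E
```

```text
pics
{'clock': 0.0, 'q': array([ 6.71525419e+01,  3.05970258e+00,  9.24922640e+01, -2.86178797e-03,
        8.45682951e+01, -6.81823320e+00]), 'qvel': array([ 0.0940886 ,  0.02535533,  0.04457434, -0.02610575, -0.06921376,
        0.04571074]), 'joint_torque': array([-8.61893859e-04, -3.93669641e+01, -3.70189011e+01, -1.03539110e-04,
        7.03986967e-03, -1.42565443e-05]), 'position': array([0.17240504, 0.60025949, 0.30263462]), 'eef_rot': array([-1.79880251e+02, -1.14492265e-02,  1.63971037e+02]), 'contact_force': array([ 0.04604861,  0.17985318, -0.15800254]), 'wrist_torque': array([-0.05101297,  0.0204102 ,  0.00555704]), 'grasp_force': 0.0, 'opening': 0.08533355724270011} 0.0539
scene {'intrinsics': array([[553.84427375,   0.        , 319.4144801 ],
       [  0.        , 553.84427375, 235.67411904],
       [  0.        ,   0.        ,   1.        ]]), 'distortion': array([-0.11298046,  0.        ,  0.        ,  0.        ,  0.        ]), 'eye': array([-0.08952226, -0.3605386 ,  0.65494755]), 'rotation': array([-127.58441074,    1.08675415,  -59.96952841])}
top {'intrinsics': a
[... 279 characters left out ...]
 1.1262415 ]), 'rotation': array([-171.02778279,   -0.99047018,  -88.32630398])}
wrist {'intrinsics': array([[409.15625642,   0.        , 319.88297963],
       [  0.        , 409.15625642, 241.50927383],
       [  0.        ,   0.        ,   1.        ]]), 'distortion': array([-0.00849031,  0.        ,  0.        ,  0.        ,  0.        ]), 'T_tool_cam': array([[-6.20072406e-04, -9.55371853e-01, -2.95405210e-01,
         7.55426747e-02],
       [ 9.99999775e-01, -5.17246269e-04, -4.26227218e-04,
        -1.01574862e-03],
       [ 2.54408244e-04, -2.95405408e-01,  9.55371959e-01,
        -7.03873015e-02],
       [ 0.00000000e+00,  0.00000000e+00,  0.00000000e+00,
         1.00000000e+00]])}
```

View pics/scene0.png

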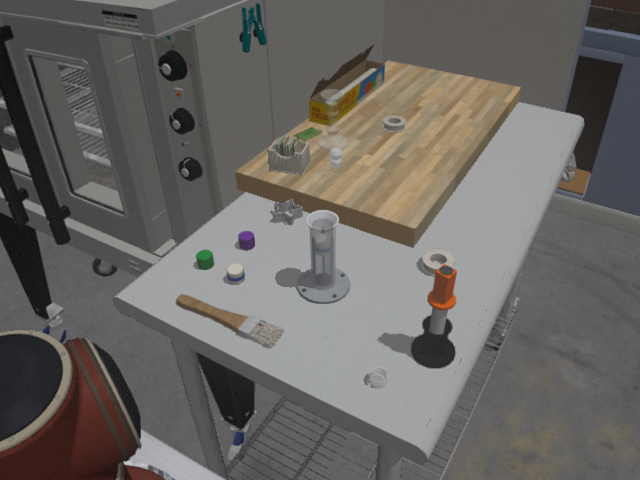

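View pics/top0.png

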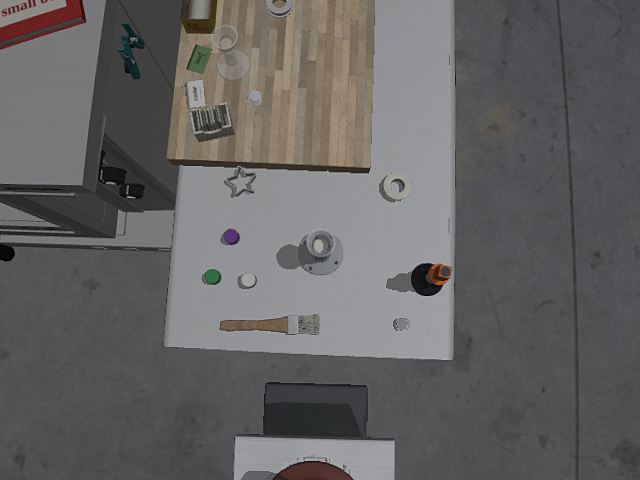

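The loose white and blue tablet is at about (247,281) in the top view and (236,273) in the scene view. The tube rim is at (321,244) top and (322,220) scene. The rod's grip is at (440,272) top, in the holder at (428,279). Next I'll take enlarged crops and project them.

```bash
cat > h.py <<'E'
import numpy as np, cv2
from scipy.spatial.transform import Rotation as Ro
from cell import sensors, eyes, job, ctrl
def R(rpy): return Ro.from_euler('xyz',rpy,degrees=True).as_matrix()
def cam(n, st=None):
    c=eyes.calibration(n); K=c['intrinsics']; d=c['distortion']
    if n=='wrist':
        T=np.eye(4); T[:3,:3]=R(st['eef_rot']); T[:3,3]=st['position']; T=T@c['T_tool_cam']; return K,d,T[:3,3],T[:3,:3]
    return K,d,np.array(c['eye']),R(c['rotation'])
def at_z(cm,uv,z):
    K,d,e,r=cm; p=cv2.undistortPoints(np.array([[uv]],float),K,d)[0,0]
    v=r@np.array([p[0],p[1],1]); return e+v*(z-e[2])/v[2]
def proj(cm,P):
    K,d,e,r=cm; return cv2.projectPoints((r.T@(np.atleast_2d(P)-e).T).T.copy(),np.zeros(3),np.zeros(3),K,d)[0][:,0]
def tri(obs):
    A=np.zeros((3,3)); b=np.zeros(3)
    for cm,uv in obs:
        v=at_z(cm,uv,0)-cm[2]; v/=np.linalg.norm(v); M=np.eye(3)-np.outer(v,v); A+=M; b+=M@cm[2]
    return np.linalg.solve(A,b)
E
python3 - <<'E'
from h import *
t=cv2.imread('pics/top0.png'); s=cv2.imread('pics/scene0.png')
f=lambda im,x,y,w,h,k: cv2.resize(im[y:y+h,x:x+w],None,fx=k,fy=k,interpolation=cv2.INTER_CUBIC)
a=np.hstack([f(t,230,265,40,30,10),f(t,290,224,60,45,400/60)]) 
b=np.hstack([f(t,400,255,60,45,400/60),f(s,280,205,80,60,5)])
cv2.imwrite('pics/c1.png',np.vstack([a,b]))
ct=cam('top');cs=cam('scene')
print('tab top',at_z(ct,(247.5,280.5),.026), at_z(cs,(236,270),.026))
print('mouth',at_z(ct,(321,244),.142), at_z(cs,(322,220),.142))
E
```

```text
tab top [0.4581147  0.14294223 0.026     ] [0.45814349 0.1370959  0.026     ]
mouth [ 0.51868476 -0.00057704  0.142     ] [ 0.51972916 -0.00182507  0.142     ]
```

View pics/c1.png

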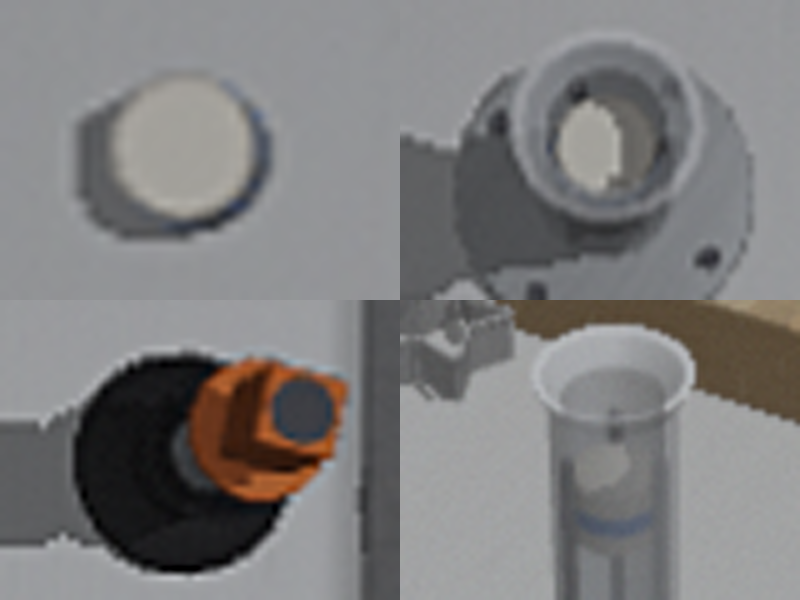

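The crops put the tablet top centre at (247.8,279.3) and the tube rim centre at (320.7,242.6) in the top view. In the scene view the rim is at (322.4,219.3). I'll move above the tablet with the closing axis along world x.

```bash
python3 -m handwheel '[[-3,-3,0.5,7],[-8,-7,2,16],[-14,-12,4,26],[-20,-18,6,36],[-26,-23.5,8,46],[-32,-29,9,56],[-37,-33.5,10,66],[-39,-35,10,74]]' 0.6 40
python3 - <<'E'
from h import *
ct=cam('top');cs=cam('scene')
print('tab', at_z(ct,(247.8,279.3),.026))
print('green,purple',at_z(ct,(212,276),.026),at_z(ct,(231.5,236),.026))
print('mouth',at_z(ct,(320.7,242.6),.142), at_z(cs,(322.4,219.3),.142), tri([(ct,(320.7,242.6)),(cs,(322.4,219.3))]))
print('griptop',at_z(ct,(445,271.1),.164),'foot',at_z(ct,(426.9,279.4),.004))
st=sensors.state(); print(st['clock'],st['position'],st['eef_rot'])
E
```

```text
clock: 1.1
position: [0.422, 0.1999, 0.2101]
eef_rot: [-180.0, -0.0, 89.7]
contact_force: [0.3, -0.3, 0.1]
opening: 0.0514
grasp_force: 0.0
tab [0.46052309 0.14246181 0.026     ]
green,purple [0.46469906 0.21435794 0.026     ] [0.54664099 0.17974716 0.026     ]
mouth [5.21209329e-01 3.98800141e-05 1.42000000e-01] [ 0.52166382 -0.0014445   0.142     ] [ 0.52169883 -0.00057134  0.14156026]
griptop [ 0.47409316 -0.219934    0.164     ] foot [ 0.47318742 -0.21932432  0.004     ]
1.1 [0.42197688 0.19988603 0.21011101] [-1.79986452e+02 -4.02695782e-03  8.97042387e+01]
```

```bash
python3 -m handwheel '[[-1.5,1,0,0],[-4,2.5,0,0],[-5.2,3.5,0,0],[-5.7,3.85,0,0],[-5.7,3.85,0,0],[-5.7,3.85,0,0],[-5.7,3.85,0,0],[-5.7,3.85,0,0]]'
python3 - <<'E'
from h import *
st=sensors.state(); im=eyes.grab_frame('wrist')[:,:,::-1].copy(); cv2.imwrite('pics/w1.png',im)
cw=cam('wrist',st); print(st['position'],proj(cw,[[.4605,.1425,.026],[.5215,-.0005,.142]]))
E
```

```text
clock: 2.1
position: [0.46, 0.1451, 0.2108]
eef_rot: [-180.0, -0.0, 90.0]
contact_force: [-0.4, 0.1, 0.2]
opening: 0.0514
grasp_force: 0.0
[0.45997851 0.14505544 0.21084419] [[321.40837701 238.64287239]
 [447.2425614  588.22431588]]
```

View pics/w1.png

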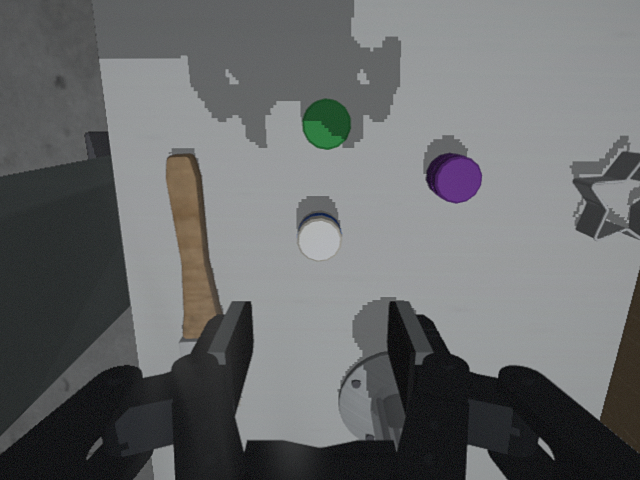

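The tablet's top centre is at (319.5,239.5), midway between the fingers. That gives about (0.4594, 0.142). I'll go down and grip it.

```bash
python3 -m handwheel '[[-0.3,-0.05,2,0],[-0.3,-0.05,6,0],[-0.3,-0.05,10,0],[-0.3,-0.05,12.2,0],[-0.3,-0.05,13,0],[-0.3,-0.05,13.1,0],[-0.3,-0.05,13.1,0],[-0.3,-0.05,13.1,0]]' - 40 && python3 -m handwheel '[[0,0,0,0],[0,0,0,0],[0,0,0,0],[0,0,0,0],[0,0,0,0],[0,0,0,0],[0,0,0,0],[0,0,0,0]]' 0.2 40
```

```text
clock: 3.15
position: [0.4605, 0.1419, 0.0811]
eef_rot: [179.9, -0.0, 90.0]
contact_force: [1.3, -0.4, 0.4]
opening: 0.0515
grasp_force: 0.0
clock: 4.15
position: [0.4603, 0.1419, 0.0807]
eef_rot: [179.9, -0.0, 90.0]
contact_force: [-0.6, 0.6, 5.6]
opening: 0.0285
grasp_force: 39.9
```

```bash
python3 -m handwheel '[[0,0,-3,0],[0,0,-8,0],[0,0,-13,0],[0,0,-16,0],[-2,1,-17,0],[-6,2.5,-17,0],[-10,4.3,-17,0],[-13,5.5,-17,0]]' && python3 -m handwheel '[[-1,0.4,0,0],[-1.25,0.6,0,0],[-1.25,0.6,0,0],[-1.25,0.6,0,0],[-1.25,0.6,0.5,0],[-1.25,0.6,1,0],[-1.25,0.6,1,0],[-1.25,0.6,1,0]]'
python3 - <<'E'
from h import *
f=lambda im,x,y,w,h,k: cv2.resize(im[y:y+h,x:x+w],None,fx=k,fy=k,interpolation=cv2.INTER_CUBIC)
s=eyes.grab_frame('scene')[:,:,::-1]; st=sensors.state(); w=eyes.grab_frame('wrist')[:,:,::-1]
cv2.imwrite('pics/w2.png',w);cv2.imwrite('pics/s2.png',s)
cv2.imwrite('pics/c2.png',np.hstack([f(s,270,120,100,150,4),f(w,220,180,200,300,2)]))
print(st['position'],proj(cam('scene'),[[*st['position'][:2],.164],[.5215,-.0005,.142]]))
E
```

```text
clock: 5.15
position: [0.5148, 0.0103, 0.2492]
eef_rot: [-180.0, 0.0, 89.9]
contact_force: [0.8, -0.4, -0.2]
opening: 0.0282
grasp_force: 39.6
clock: 6.15
position: [0.5206, -0.0008, 0.2398]
eef_rot: [-180.0, 0.0, 90.0]
contact_force: [-0.9, 0.0, -0.6]
opening: 0.0284
grasp_force: 39.6
[ 0.52064652 -0.00078119  0.23992666] [[321.48227886 208.05303685]
 [321.82966799 219.18592631]]
```

View pics/c2.png

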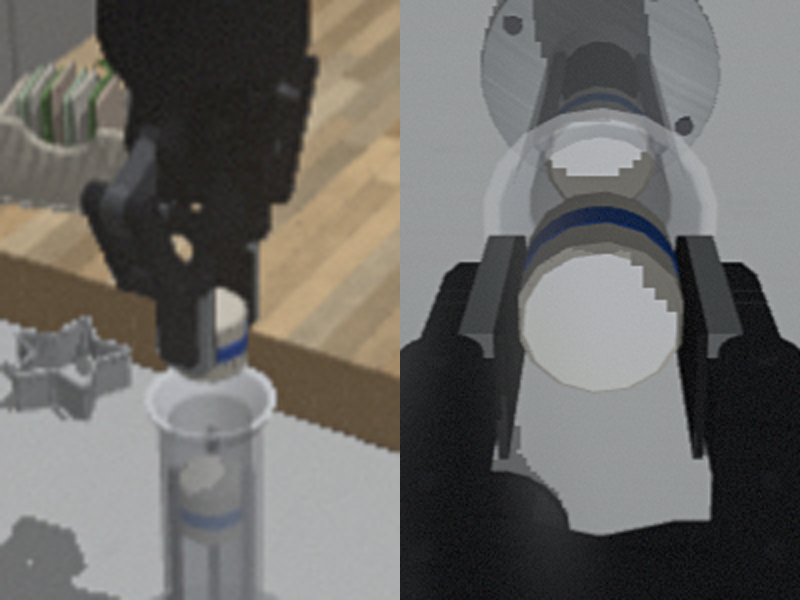

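```bash
python3 - <<'E'
from h import *
st=sensors.state(); cw=cam('wrist',st); print(st['position'])
print('tablet',at_z(cw,(320,339.2),.1852)); p=at_z(cw,(320.5,235.5),.142); print('rim far edge',p,'centre y',p[1]-.027)
a=at_z(cw,(262.5,284),.142);b=at_z(cw,(378.5,284),.142);print(a,b)
E
```

```text
[ 0.52067726 -0.000806    0.24000527]
tablet [ 5.20262799e-01 -4.72140388e-04  1.85200000e-01]
rim far edge [0.52052873 0.02424109 0.142     ] centre y -0.0027589098370176153
[0.49468965 0.00177365 0.142     ] [0.54633707 0.00170583 0.142     ]
```

```bash
python3 -m handwheel '[[-0.1,0.03,0.6,0],[-0.1,0.03,1.2,0],[-0.1,0.03,1.7,0],[-0.1,0.03,2.1,0],[-0.1,0.03,2.3,0],[-0.1,0.03,2.3,0],[-0.1,0.03,2.3,0],[-0.1,0.03,2.3,0]]'
```

```text
clock: 7.25
position: [0.521, -0.0018, 0.2171]
eef_rot: [180.0, 0.0, 90.0]
contact_force: [-0.5, -0.2, -0.9]
opening: 0.0281
grasp_force: 39.6
```

```bash
python3 -m handwheel '[[0,0,0,0],[0,0,0,0],[0,0,0,0],[0,0,0,0],[0,0,-1,0],[0,0,-3,0],[0,0,-6,0],[0,0,-8,0]]' 0.6
python3 - <<'E'
from h import *
f=lambda im,x,y,w,h,k: cv2.resize(im[y:y+h,x:x+w],None,fx=k,fy=k,interpolation=cv2.INTER_CUBIC)
s=eyes.grab_frame('scene')[:,:,::-1]; st=sensors.state(); w=eyes.grab_frame('wrist')[:,:,::-1]
cv2.imwrite('pics/w3.png',w);cv2.imwrite('pics/s3.png',s)
cv2.imwrite('pics/c3.png',np.hstack([f(s,280,200,80,120,5),f(w,220,180,200,300,2)]))
cm=cam('scene'); print(proj(cm,[[.521,-.001,z] for z in (.142,.12,.10,.08,.06,.04,.02)]))
E
```

```text
clock: 8.25
position: [0.5216, -0.0019, 0.3002]
eef_rot: [179.8, 0.0, 90.0]
contact_force: [0.2, -0.5, -0.4]
opening: 0.0516
grasp_force: 0.0
[[321.94684336 219.43779345]
 [322.16910575 230.55640471]
 [322.36522042 240.37781588]
 [322.55587644 249.93562482]
 [322.74126121 259.23844744]
 [322.92155569 268.29463852]
 [323.09693454 277.11229065]]
```

View pics/c3.png

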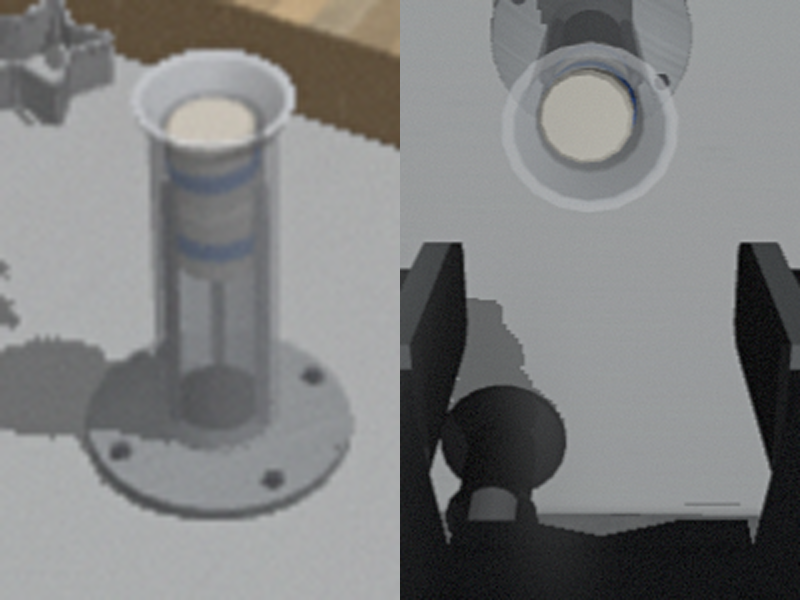

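The tablet sits upright in the tube on the stuck one, with its top about 8 mm below the rim (rim centre at wrist pixel (314.8,243.5)). Next I'll go look at the rod from above.

```bash
python3 - <<'E'
from h import *
st=sensors.state(); print('mouth',at_z(cam('wrist',st),(314.8,243.5),.142),st['position'])
E
python3 -m handwheel '[[-2,-0.5,-0.5,2],[-6,-1.3,-1,4],[-11,-2.4,-2,7],[-16,-3.5,-3,9],[-20,-4.4,-4,11],[-21.8,-4.8,-4,11],[-21.8,-4.8,-4,11],[-21.8,-4.8,-4,11]]'
python3 - <<'E'
from h import *
st=sensors.state(); w=eyes.grab_frame('wrist')[:,:,::-1]
cv2.imwrite('pics/w4.png',w); print(st['position'],st['eef_rot'])
cv2.imwrite('pics/c4.png',cv2.resize(w[120:420,120:520],None,fx=2,fy=2,interpolation=cv2.INTER_CUBIC))
E
```

```text
mouth [5.19925728e-01 1.18876707e-04 1.42000000e-01] [ 0.52227878 -0.00195097  0.30112509]
clock: 9.35
position: [0.4728, -0.2186, 0.3359]
eef_rot: [-179.9, -0.1, 79.0]
contact_force: [0.4, -0.1, -0.1]
opening: 0.0509
grasp_force: 0.0
[ 0.4728446 -0.2186312  0.3358891] [-1.79922024e+02 -6.82349961e-02  7.90434630e+01]
```

View pics/c4.png

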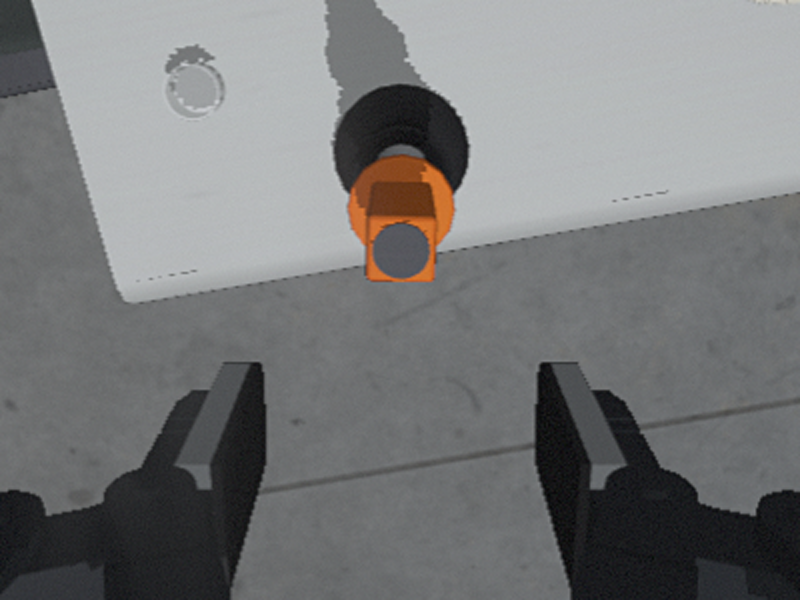

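The grip is square to the tool, with its top face centred at wrist pixel (320.2,245). I'll work out the shift.

```bash
python3 - <<'E'
from h import *
st=sensors.state(); p=at_z(cam('wrist',st),(320.2,245),.164); print(p,st['position'], R(st['eef_rot']).T@(p-st['position'])*100)
E
```

```text
[ 0.47215461 -0.22111524  0.164     ] [ 0.47293491 -0.21848269  0.33606178] [-2.89064442e-01 -7.59106453e-03  1.72059390e+01]
```

```bash
python3 -m handwheel '[[-0.22,0,2,0],[-0.22,0,6,0],[-0.22,0,10,0],[-0.22,0,13,0],[-0.22,0,14.2,0],[-0.22,0,14.6,0],[-0.22,0,14.6,0],[-0.22,0,14.6,0]]' && python3 -m handwheel '[[0,0,0,0],[0,0,0,0],[0,0,0,0],[0,0,0,0],[0,0,0,0],[0,0,0,0],[0,0,0,0],[0,0,0,0]]' 0.1 100
```

```text
clock: 10.4
position: [0.473, -0.2223, 0.1923]
eef_rot: [179.9, 0.1, 79.0]
contact_force: [-0.5, 1.0, 0.3]
opening: 0.0515
grasp_force: 0.0
clock: 11.4
position: [0.4727, -0.2222, 0.1918]
eef_rot: [179.9, 0.0, 79.0]
contact_force: [-0.7, -0.2, 5.2]
opening: 0.0206
grasp_force: 98.3
```

```bash
python3 -m handwheel '[[0,0,-0.7,0],[0,0,-2.5,0],[0,0,-5,0],[0,0,-8,0],[0,0,-11,0],[0,0,-14,0],[0,0,-15.8,0],[0,0,-16.2,0]]' && python3 -m handwheel '[[1,0,0,0],[4,0,0,0],[8,0.2,0,0],[13,0.3,0,0],[17.5,0.4,0,0],[21,0.5,0,0],[22.3,0.5,0,0],[22.7,0.5,0,0]]' && python3 -m handwheel '[[0,0,0,0],[0,0,0,0],[0,0,0,0],[0,0,0,0],[0,0,0,0],[0,0,0,0],[0,0,0,0],[0,0,0,0]]'
python3 - <<'E'
from h import *
f=lambda im,x,y,w,h,k: cv2.resize(im[y:y+h,x:x+w],None,fx=k,fy=k,interpolation=cv2.INTER_CUBIC)
s=eyes.grab_frame('scene')[:,:,::-1]; st=sensors.state(); w=eyes.grab_frame('wrist')[:,:,::-1]
cv2.imwrite('pics/c5.png',np.hstack([f(s,270,110,100,150,4),f(w,220,180,200,300,2)]))
print(st['contact_force'],st['wrist_torque'],st['position'],proj(cam('scene'),[[*st['position'][:2],.17],[.521,-.0008,.142]]))
E
```

```text
clock: 12.4
position: [0.4726, -0.222, 0.3544]
eef_rot: [179.9, 0.0, 79.0]
contact_force: [-0.0, 0.4, -2.8]
opening: 0.0206
grasp_force: 98.0
clock: 13.4
position: [0.5204, 0.0005, 0.3517]
eef_rot: [-179.9, 0.0, 79.0]
contact_force: [1.0, -1.2, -1.3]
opening: 0.0209
grasp_force: 97.9
clock: 14.4
position: [0.5207, -0.0, 0.3528]
eef_rot: [-180.0, 0.0, 79.0]
contact_force: [0.2, -0.7, -2.1]
opening: 0.0208
grasp_force: 97.9
[-0.1189661  -0.1838983  -1.45595511] [0.00546717 0.02880468 0.01415252] [ 5.20676476e-01 -2.73719241e-05  3.52826986e-01] [[321.00503288 204.7254508 ]
 [321.83696471 219.40229107]]
```

View pics/c5.png

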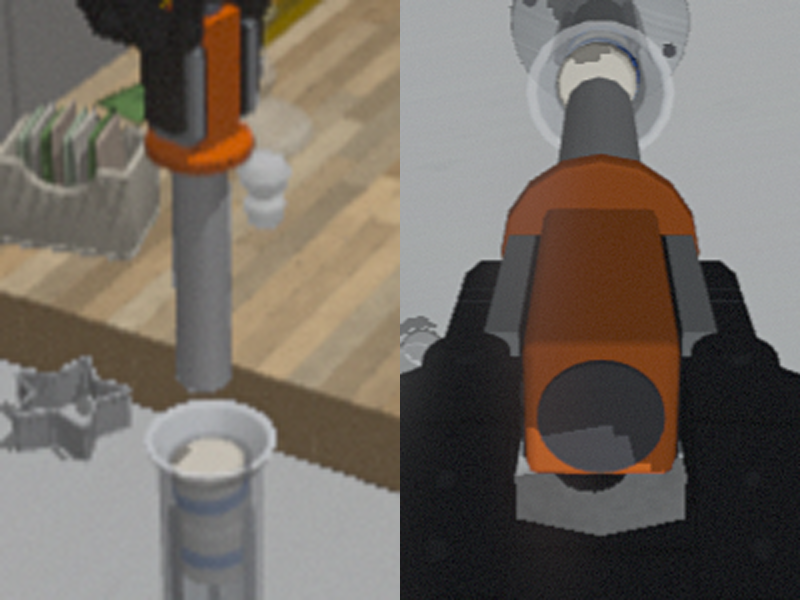

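The rod hangs straight in the grip, with its tip at scene (321,204.5) and the rim centre at (322.5,220), so it is aligned to about 1 mm. Now I'll descend, with a force guard between the typed moves.

```bash
cat > g.py <<'E'
import sys
from cell import sensors
s=sensors.state(); f=s['contact_force'][2]+1.5
print('net %.1f z %.4f t %.1f'%(f,s['position'][2],s['clock'])); sys.exit(f>float(sys.argv[1]))
E
python3 -m handwheel '[[-0.1,0,0.7,0],[-0.1,0,1.5,0],[-0.1,0,2.2,0],[-0.1,0,2.7,0],[-0.1,0,3,0],[-0.1,0,3.1,0],[-0.1,0,3.2,0],[-0.1,0,3.2,0]]' >/dev/null; python3 g.py 9 && python3 -m handwheel '[[0,0,0.1,0],[0,0,0.25,0],[0,0,0.4,0],[0,0,0.55,0],[0,0,0.7,0],[0,0,0.85,0],[0,0,1,0],[0,0,1,0]]'; python3 g.py 9
```

```text
net -1.2 z 0.3210 t 15.5
net -1.2 z 0.3210 t 15.5False
False
```

```bash
sed -i 's/sys.exit(f>/sys.exit(int(f>/; s/))$/)))/' g.py; tail -1 g.py
python3 -m handwheel '[[0,0,0.1,0],[0,0,0.25,0],[0,0,0.4,0],[0,0,0.55,0],[0,0,0.7,0],[0,0,0.85,0],[0,0,1,0],[0,0,1,0]]' >/dev/null; python3 g.py 9 && python3 -m handwheel '[[0,0,0.15,0],[0,0,0.3,0],[0,0,0.45,0],[0,0,0.6,0],[0,0,0.75,0],[0,0,0.9,0],[0,0,1,0],[0,0,1,0]]' >/dev/null; python3 g.py 9
```

```text
print('net %.1f z %.4f t %.1f'%(f,s['position'][2],s['clock'])); sys.exit(int(f>float(sys.argv[1])))
net 5.4 z 0.3118 t 16.5
net 4.2 z 0.3006 t 17.5
```

```bash
python3 -m handwheel '[[0,0,0.15,0],[0,0,0.3,0],[0,0,0.45,0],[0,0,0.6,0],[0,0,0.75,0],[0,0,0.9,0],[0,0,1.1,0],[0,0,1.2,0]]' >/dev/null; python3 g.py 8 &&
python3 -m handwheel '[[0,0,0.05,0],[0,0,0.1,0],[0,0,0.15,0],[0,0,0.2,0],[0,0,0.2,0],[0,0,0.2,0],[0,0,0.2,0],[0,0,0.2,0]]' >/dev/null; python3 g.py 8 && python3 -m handwheel '[[0,0,0.05,0],[0,0,0.1,0],[0,0,0.15,0],[0,0,0.2,0],[0,0,0.2,0],[0,0,0.2,0],[0,0,0.2,0],[0,0,0.2,0]]' >/dev/null; python3 g.py 8 && python3 -m handwheel '[[0,0,0.05,0],[0,0,0.1,0],[0,0,0.15,0],[0,0,0.2,0],[0,0,0.2,0],[0,0,0.2,0],[0,0,0.2,0],[0,0,0.2,0]]' >/dev/null; python3 g.py 8 && python3 -m handwheel '[[0,0,0.05,0],[0,0,0.1,0],[0,0,0.15,0],[0,0,0.2,0],[0,0,0.2,0],[0,0,0.2,0],[0,0,0.2,0],[0,0,0.2,0]]' >/dev/null; python3 g.py 8 && python3 -m handwheel '[[0,0,0.05,0],[0,0,0.1,0],[0,0,0.15,0],[0,0,0.2,0],[0,0,0.2,0],[0,0,0.2,0],[0,0,0.2,0],[0,0,0.2,0]]' >/dev/null; python3 g.py 8
```

```text
net 5.9 z 0.2886 t 18.5
net 5.3 z 0.2867 t 19.5
net 4.5 z 0.2847 t 20.5
net 5.2 z 0.2827 t 21.5
net 5.5 z 0.2808 t 22.5
net 4.8 z 0.2787 t 23.5
```

```bash
python3 -m handwheel '[[0,0,0.05,0],[0,0,0.1,0],[0,0,0.15,0],[0,0,0.2,0],[0,0,0.2,0],[0,0,0.2,0],[0,0,0.2,0],[0,0,0.2,0]]' >/dev/null; python3 g.py 8 && python3 -m handwheel '[[0,0,0.05,0],[0,0,0.1,0],[0,0,0.15,0],[0,0,0.2,0],[0,0,0.2,0],[0,0,0.2,0],[0,0,0.2,0],[0,0,0.2,0]]' >/dev/null; python3 g.py 8 && python3 -m handwheel '[[0,0,0.05,0],[0,0,0.1,0],[0,0,0.15,0],[0,0,0.2,0],[0,0,0.2,0],[0,0,0.2,0],[0,0,0.2,0],[0,0,0.2,0]]' >/dev/null; python3 g.py 8 && python3 -m handwheel '[[0,0,0.05,0],[0,0,0.1,0],[0,0,0.15,0],[0,0,0.2,0],[0,0,0.2,0],[0,0,0.2,0],[0,0,0.2,0],[0,0,0.2,0]]' >/dev/null; python3 g.py 8 && python3 -m handwheel '[[0,0,0.05,0],[0,0,0.1,0],[0,0,0.15,0],[0,0,0.2,0],[0,0,0.2,0],[0,0,0.2,0],[0,0,0.2,0],[0,0,0.2,0]]' >/dev/null; python3 g.py 8 && python3 -m handwheel '[[0,0,0.05,0],[0,0,0.1,0],[0,0,0.15,0],[0,0,0.2,0],[0,0,0.2,0],[0,0,0.2,0],[0,0,0.2,0],[0,0,0.2,0]]' >/dev/null; python3 g.py 8
```

```text
net 5.4 z 0.2767 t 24.5
net 4.7 z 0.2747 t 25.5
net 5.3 z 0.2728 t 26.5
net 4.6 z 0.2708 t 27.5
net 4.4 z 0.2687 t 28.5
net 5.0 z 0.2668 t 29.5
```

```bash
python3 -m handwheel '[[0,0,0.05,0],[0,0,0.1,0],[0,0,0.15,0],[0,0,0.2,0],[0,0,0.2,0],[0,0,0.2,0],[0,0,0.2,0],[0,0,0.2,0]]' >/dev/null; python3 g.py 8 && python3 -m handwheel '[[0,0,0.05,0],[0,0,0.1,0],[0,0,0.15,0],[0,0,0.2,0],[0,0,0.2,0],[0,0,0.2,0],[0,0,0.2,0],[0,0,0.2,0]]' >/dev/null; python3 g.py 8 && python3 -m handwheel '[[0,0,0.05,0],[0,0,0.1,0],[0,0,0.15,0],[0,0,0.2,0],[0,0,0.2,0],[0,0,0.2,0],[0,0,0.2,0],[0,0,0.2,0]]' >/dev/null; python3 g.py 8 && python3 -m handwheel '[[0,0,0.05,0],[0,0,0.1,0],[0,0,0.15,0],[0,0,0.2,0],[0,0,0.2,0],[0,0,0.2,0],[0,0,0.2,0],[0,0,0.2,0]]' >/dev/null; python3 g.py 8 && python3 -m handwheel '[[0,0,0.05,0],[0,0,0.1,0],[0,0,0.15,0],[0,0,0.2,0],[0,0,0.2,0],[0,0,0.2,0],[0,0,0.2,0],[0,0,0.2,0]]' >/dev/null; python3 g.py 8 && python3 -m handwheel '[[0,0,0.05,0],[0,0,0.1,0],[0,0,0.15,0],[0,0,0.2,0],[0,0,0.2,0],[0,0,0.2,0],[0,0,0.2,0],[0,0,0.2,0]]' >/dev/null; python3 g.py 8
```

```text
net 5.1 z 0.2647 t 30.5
net 5.5 z 0.2627 t 31.5
net 4.4 z 0.2608 t 32.5
net 5.0 z 0.2588 t 33.5
net 4.8 z 0.2568 t 34.5
net 4.3 z 0.2547 t 35.5
```

```bash
python3 -m handwheel '[[0,0,0.05,0],[0,0,0.1,0],[0,0,0.15,0],[0,0,0.2,0],[0,0,0.2,0],[0,0,0.2,0],[0,0,0.2,0],[0,0,0.2,0]]' >/dev/null; python3 g.py 8 && python3 -m handwheel '[[0,0,0.05,0],[0,0,0.1,0],[0,0,0.15,0],[0,0,0.2,0],[0,0,0.2,0],[0,0,0.2,0],[0,0,0.2,0],[0,0,0.2,0]]' >/dev/null; python3 g.py 8 && python3 -m handwheel '[[0,0,0.05,0],[0,0,0.1,0],[0,0,0.15,0],[0,0,0.2,0],[0,0,0.2,0],[0,0,0.2,0],[0,0,0.2,0],[0,0,0.2,0]]' >/dev/null; python3 g.py 8
```

```text
net 4.4 z 0.2528 t 36.5
net 9.5 z 0.2519 t 37.5
net 9.5 z 0.2519 t 37.5
```

```bash
python3 -m handwheel '[[0,0,0.03,0],[0,0,0.06,0],[0,0,0.1,0],[0,0,0.1,0],[0,0,0.1,0],[0,0,0.1,0],[0,0,0.1,0],[0,0,0.1,0]]' >/dev/null; python3 g.py 13 && python3 -m handwheel '[[0,0,0.02,0],[0,0,0.04,0],[0,0,0.05,0],[0,0,0.05,0],[0,0,0.05,0],[0,0,0.05,0],[0,0,0.05,0],[0,0,0.05,0]]' >/dev/null; python3 g.py 13
```

```text
net 11.7 z 0.2515 t 38.5
net 13.9 z 0.2514 t 39.5
```

```bash
python3 -m handwheel '[[0,0,0.02,0],[0,0,0.04,0],[0,0,0.05,0],[0,0,0.05,0],[0,0,0.05,0],[0,0,0.05,0],[0,0,0.05,0],[0,0,0.05,0]]' >/dev/null; python3 g.py 15 && python3 -m handwheel '[[0,0,0.02,0],[0,0,0.04,0],[0,0,0.05,0],[0,0,0.05,0],[0,0,0.05,0],[0,0,0.05,0],[0,0,0.05,0],[0,0,0.05,0]]' >/dev/null; python3 g.py 15
```

```text
net 13.8 z 0.2513 t 40.5
net 16.7 z 0.2511 t 41.5
```

```bash
python3 -m handwheel '[[0,0,0.02,0],[0,0,0.04,0],[0,0,0.05,0],[0,0,0.05,0],[0,0,0.05,0],[0,0,0.05,0],[0,0,0.05,0],[0,0,0.05,0]]' >/dev/null; python3 g.py 15 ; python3 - <<'E'
from h import *
f=lambda im,x,y,w,h,k: cv2.resize(im[y:y+h,x:x+w],None,fx=k,fy=k,interpolation=cv2.INTER_CUBIC)
s=eyes.grab_frame('scene')[:,:,::-1]; print(sensors.state()['contact_force'], sensors.state()['position'])
cv2.imwrite('pics/c6.png',f(s,270,150,100,150,4))
E
```

```text
net 17.0 z 0.2509 t 42.5
[-3.97113463e+00 -8.10011634e-03  1.53840148e+01] [ 0.52100259 -0.00110558  0.25093128]
```

View pics/c6.png

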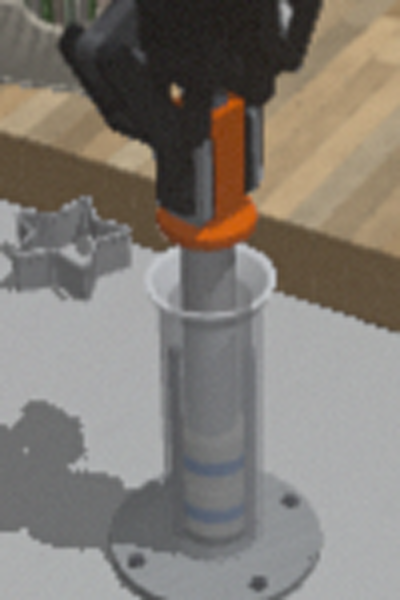

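Both tablets are at the bottom of the tube with the rod pressing on them, at a steady 17 N or so. I'll lift the rod and carry it back to the holder.

```bash
python3 -m handwheel '[[0,0,-0.4,0],[0,0,-1.2,0],[0,0,-2.7,0],[0,0,-4.5,0],[0,0,-6.5,0],[0,0,-8.5,0],[0,0,-10,0],[0,0,-10.6,0]]' && python3 -m handwheel '[[-1,0,0,0],[-4,0,0,0],[-8,-0.2,0,0],[-13,-0.3,0,0],[-17.5,-0.4,0,0],[-21,-0.5,0,0],[-22.3,-0.5,0,0],[-22.6,-0.5,0,0]]' && python3 -m handwheel '[[0,0,0,0],[0,0,0.5,0],[0,0,1.5,0],[0,0,3,0],[0,0,5,0],[0,0,7,0],[0,0,9,0],[0,0,9.5,0]]'
python3 - <<'E'
from h import *
f=lambda im,x,y,w,h,k: cv2.resize(im[y:y+h,x:x+w],None,fx=k,fy=k,interpolation=cv2.INTER_CUBIC)
s=eyes.grab_frame('scene')[:,:,::-1]
cv2.imwrite('pics/c7.png',np.hstack([f(s,385,240,100,150,4),f(s,270,200,100,150,4)])); print(sensors.state()['contact_force'],sensors.state()['position'])
E
```

```text
clock: 43.55
position: [0.5208, -0.0011, 0.3555]
eef_rot: [179.9, -0.0, 79.0]
contact_force: [0.7, 0.1, -1.0]
opening: 0.0207
grasp_force: 98.1
clock: 44.55
position: [0.472, -0.2223, 0.353]
eef_rot: [-179.9, -0.1, 78.9]
contact_force: [-0.5, -0.2, -2.0]
opening: 0.0209
grasp_force: 98.1
clock: 45.55
position: [0.4715, -0.2214, 0.2561]
eef_rot: [-179.8, -0.1, 79.0]
contact_force: [-0.2, 0.0, -2.4]
opening: 0.0203
grasp_force: 98.0
[-0.57399049  0.2162659  -1.78725939] [ 0.47172399 -0.22153852  0.25664324]
```

View pics/c7.png

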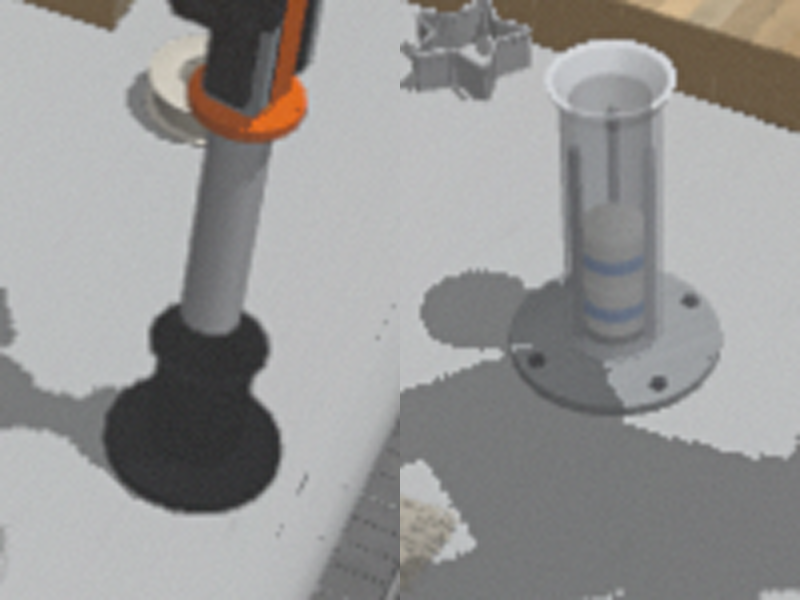

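The tip is over the holder bore and about centred, and the tablets are upright at the bottom of the tube. I'll lower the rod.

```bash
python3 -m handwheel '[[0,0.1,0.6,0],[0,0.1,1.6,0],[0,0.1,2.6,0],[0,0.1,3.6,0],[0,0.1,4.6,0],[0,0.1,5.5,0],[0,0.1,6,0],[0,0.1,6.2,0]]' && python3 g.py 6 && python3 -m handwheel '[[0,0,0.05,0],[0,0,0.1,0],[0,0,0.15,0],[0,0,0.15,0],[0,0,0.15,0],[0,0,0.15,0],[0,0,0.15,0],[0,0,0.15,0]]'
```

```text
clock: 46.6
position: [0.4733, -0.2221, 0.1965]
eef_rot: [-180.0, -0.0, 79.0]
contact_force: [0.0, -1.2, -1.9]
opening: 0.021
grasp_force: 98.0
net -0.4 z 0.1965 t 46.6
clock: 47.6
position: [0.4733, -0.2221, 0.1953]
eef_rot: [-180.0, 0.0, 79.0]
contact_force: [-0.3, -0.1, -1.6]
opening: 0.0206
grasp_force: 98.0
```

```bash
python3 -m handwheel '[[0,0,0.05,0],[0,0,0.1,0],[0,0,0.15,0],[0,0,0.2,0],[0,0,0.2,0],[0,0,0.2,0],[0,0,0.2,0],[0,0,0.2,0]]' && python3 g.py 4 && python3 -m handwheel '[[0,0,0.05,0],[0,0,0.1,0],[0,0,0.1,0],[0,0,0.1,0],[0,0,0.1,0],[0,0,0.1,0],[0,0,0.1,0],[0,0,0.1,0]]'
```

```text
clock: 48.6
position: [0.4733, -0.2221, 0.1934]
eef_rot: [180.0, 0.0, 79.0]
contact_force: [0.5, -0.2, -2.1]
opening: 0.0206
grasp_force: 98.0
net -0.6 z 0.1934 t 48.6
clock: 49.6
position: [0.4733, -0.2221, 0.1923]
eef_rot: [-180.0, -0.0, 79.0]
contact_force: [0.2, -0.7, -1.6]
opening: 0.0207
grasp_force: 98.0
```

```bash
python3 -m handwheel '[[0,0,0.05,0],[0,0,0.1,0],[0,0,0.1,0],[0,0,0.1,0],[0,0,0.1,0],[0,0,0.1,0],[0,0,0.1,0],[0,0,0.1,0]]' && python3 -m handwheel '[[0,0,0,0],[0,0,0,0],[0,0,0,0],[0,0,0,0],[0,0,0,0],[0,0,0,0],[0,0,0,0],[0,0,0,0]]' 0.6 && python3 -m handwheel '[[0,0,-0.5,0],[0,0,-2,0],[0,0,-4,0],[0,0,-7,0],[0,0,-10,0],[0,0,-12.5,0],[0,0,-14,0],[0,0,-14,0]]'
python3 - <<'E'
from h import *
f=lambda im,x,y,w,h,k: cv2.resize(im[y:y+h,x:x+w],None,fx=k,fy=k,interpolation=cv2.INTER_CUBIC)
s=eyes.grab_frame('scene')[:,:,::-1]; w=eyes.grab_frame('wrist')[:,:,::-1]
cv2.imwrite('pics/c8.png',np.hstack([f(s,385,240,100,150,4),f(w,220,120,200,300,2)]))
s0=cv2.imread('pics/scene0.png')[240:390,385:485].astype(int)
o=lambda a:np.argwhere((a[...,2]>150)&(a[...,0]<80)).mean(0)
print(o(s0),o(s[240:390,385:485].astype(int)))
E
```

```text
clock: 50.6
position: [0.4734, -0.2222, 0.1918]
eef_rot: [180.0, 0.0, 79.0]
contact_force: [-2.4, 0.3, 4.7]
opening: 0.0209
grasp_force: 98.8
clock: 51.6
position: [0.4733, -0.2221, 0.1914]
eef_rot: [180.0, 0.0, 79.0]
contact_force: [0.1, 0.2, 0.1]
opening: 0.0514
grasp_force: 0.0
clock: 52.6
position: [0.4738, -0.2224, 0.3335]
eef_rot: [179.8, 0.1, 79.0]
contact_force: [-0.4, -0.1, -0.3]
opening: 0.0511
grasp_force: 0.0
[53.73796791 61.58823529] [53.73809524 61.32857143]
```

View pics/c8.png

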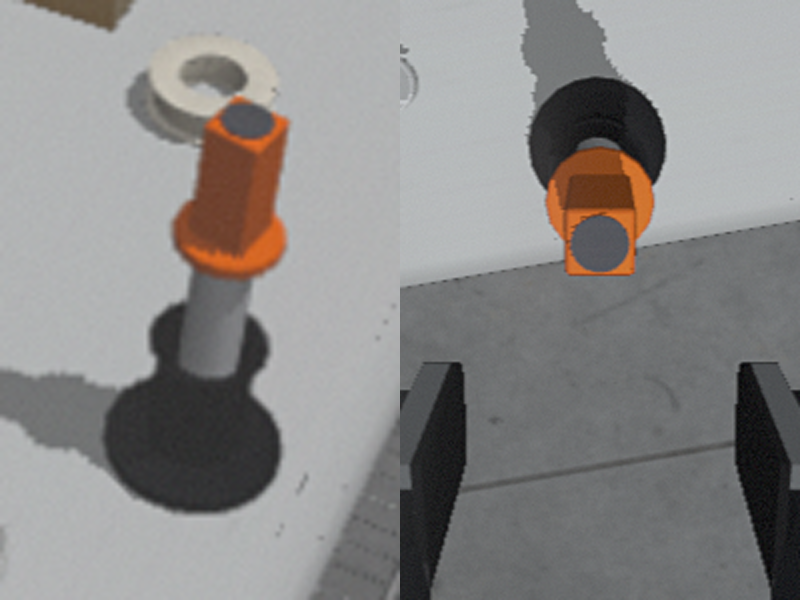

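The rod stands upright in its holder, within 0.3 px of where it started, and the fingers are clear of it. I'll hand the job in.

```bash
python3 -c "
from cell import job; print(job.close_job())"
```

```text
the job is handed in; nothing more can be done
None
```

I handed the job in at about 53 s: both tablets sit on the stop at the bottom of the tube after a push of about 17 N held for over a second, the rod is back upright in its holder, and no bystander was touched; the hand-in returned no verdict.

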